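Take one parts dish off the nested stack

TASK

Lay out a fresh parts dish for the movement waiting in the metal job tray: lift only the top dish off the stack of blue nested dishes, without dragging the next blue dish up with it, and set it down upright (do not drop it) in the middle of the tray's round black pad. Leave the other blue dishes nested where they stand and leave the orange stack alone.

Things in the scene. Friction and masses are not known exactly. Their poses are not given: they have to be found in the camera images.
- blue_top: Top one of three stacked blue plastic dishes, each 28 mm high, 40 g, open at the top: a foot 44 mm wide, 8 mm high, then a straight round body 56 mm wide (z = 8 to 28 mm), wall 3.5 mm. The foot sits loosely in the dish below, the body on its rim: 20 mm of stack per dish, flush sides, so only the uppermost 20 mm is this dish. Origin: centre of its underside, z up, at first 40 mm above the bench.
- blue_middle: The next blue dish, of the same shape, in which the top one is nested (2.5 mm clearance all round); it must stay in the stack. Origin: centre of its underside, 20 mm above the bench; its rim is 48 mm above the bench. A narrow groove (a 3 mm bevel under each dish body) shows where one dish ends and the next begins.
- orange_top: Top one of three orange dishes of the same shape in a second stack, a bystander. Origin: centre of its underside, 40 mm above the bench. The two stacks may have changed places.
- pad (a point): Centre of the top face of a round black rubber pad, 76 mm across, 6 mm above the bench, in the left half (seen from the robot) of a fixed bare-metal tray, 100 x 210 mm, rim 10 mm high. Its y axis runs along the tray's long side, away from the other half, where a small watch movement on a holder stands 29 mm above the bench, its middle 115 mm from the pad's centre.

How it is judged:
On the way, in this order (a step that is already met when the one before it is completed fails the run):
1. the top blue dish is lifted clear of the stack in the gripper while the next one stays down (height (world z) of blue_top above 0.055 m and contact force between the fingers and blue_top above 0.5 N and height (world z) of blue_middle below 0.026 m), for 0.1 s.
2. the dish, still held, is brought down to the pad (its underside less than 15 mm above it) (z of blue_top in the frame of pad below 0.015 m and horizontal distance between blue_top and pad below 0.03 m and contact force between the fingers and blue_top above 0.3 N), for 0.05 s.
At the end, for the whole second after the job is handed in: The top blue dish stands upright (within 6 degrees), released and still, flat on the black pad, its centre within 18 mm of the pad's; the next blue dish is still nested level and the top orange dish undisturbed, each within 20 mm of where it was (horizontal distance between blue_top and pad below 0.018 m and z of blue_top in the frame of pad between -0.004 and 0.004 m and angle between each of blue_top, blue_middle's own z axis and vertical below 0.1 rad and linear speed of blue_top below 0.02 m/s and distance of each of blue_middle, orange_top from where it was at the start of the episode below 0.02 m and height (world z) of blue_middle between 0.016 and 0.024 m); the robot touches nothing.
It fails at once if the next blue dish is dragged up by more than 10 mm (height (world z) of blue_middle above 0.03 m).
It fails at once if the orange stack is disturbed (its top dish moved by more than 20 mm) (distance of orange_top from where it was at the start of the episode above 0.02 m).
It also fails if it takes over 32 s, if anything falls off the work surface, if the arm or the gripper's body presses on something with over 40 N, if the wrist force passes 120 N, or if a joint passes its speed limit or range.

ROBOT

A 7-joint arm with a two-finger parallel gripper is mounted at the origin on a cart in front of the work surface, level with it; the furniture and walls round the work are solid. World frame = base frame: x ahead of the robot, y to its left, z up, the work surface at z = 0. Lengths are in m, angles in rad, forces in N, time in s.
With the tool pointing down it reaches from about 0.425 to 0.925 m from the base axis. Payload 6.8 kg.
Tool frame: the origin (TCP) lies between the finger pads; the fingertips stand 22 mm ahead of it and the grasp point (between the pads) lies 3 mm ahead of it; z points along the fingers, y is the line along which they close (so a half turn about z gives the same grasp; the last joint's range is limited). The gripper opens to 85 mm and grips with 20 to 120 N. Pads are 22 mm wide; open, the fingers measure 114 mm over their backs; the gripper's body (76 mm by 85 mm) begins 54 mm behind the grasp point. The pads swing forward as they close: fully open they stand 13 mm farther back than shut.
Start: joints at [-1.25, 0.477, 0.022, 1.555, -0.011, 1.109, -0.083], TCP at [0.281, 0.614, 0.253] pointing down, gripper open.
Joint ranges: [-2.96, 2.96], [-0.34, 2.1], [-1.41, 1.46], [0.24, 2.44], [-1.37, 4.51], [0.17, 1.92], [-2.96, 2.96]. Speed limits (rad/s): [2.39, 2.39, 3.14, 3.14, 3.14, 3.14, 3.14].

INTERFACE

Orientations are given as a unit quaternion [w, x, y, z].
In Python, from station import bot gives the robot as it stands.
- The arm moves only by the tool servo_tool, never from a script. Its argument "motion" is a list that holds one entry, the list of rows, each a list of 5 numbers: the opening, from 0 (shut) to 1 (fully open), then the shift along the world's x, y, z each as a share of 0.04 m, from -1 to 1, then the turn about the world's z as a share of 0.12 rad, from -1 to 1. A call has 1 to 20 rows; each row shifts and turns the commanded pose from where the row before left it; what a row does not reach is not made up. A row lasts 1/10 s, in which the tool goes at most 50 mm and 8.59 degrees, less where a joint would pass 70% of its speed; a pose out of reach is approached as far as the arm can. A call with a number of a shift or a turn outside -1 to 1 is refused whole. A call with a gripper value outside its range is refused whole. The fingers move at their own pace and stop on an object; "newtons" is the grip in N (left out, the last holds). Time passes only in rows, so rows that do not move let the fingers close. It gives the time, the measured TCP pose, the force, the opening and the grip force at its end, in the units of the state.
- bot.get_obs(): the state, without advancing time (a new reading comes with each control period).
- bot.read_camera(name): name is "side" or "top" or "wrist"; returns (picture, depth): 480x640x3 uint8, red, green, blue; 480x640 float32, m along the optical axis (not along the pixel's ray), 0 where there is no reading.
- bot.get_calibration(name): a dict with "fovy" (degrees; the focal length in pixels is half the picture's height over the tangent of half this angle, whatever the lens; pixels are square), "cx", "cy" (the principal point, pixels), "k1" (the pictures are not rectified: a ray, as slopes to the right and down, at radius r is drawn at 1 + k1 r^2 times it, then the intrinsics apply), "view" (4x4, takes a point from world to camera coordinates). Camera axes: x right, y down, z forward; pixel columns grow to the right and rows downward; lengths in m; the calibration is good to about 2 mm. A picture is of the moment at which its call begins: read the wrist's pose just before it. get_calibration takes no time and is no camera call; for the wrist camera it gives the pose at the moment of the call.
- bot.hand_in(): hands the job in; it is judged then, once.
The state is a dict: "t": time; "q": joint angles; "joint_vel": joint speeds; "joint_torque": joint torques, N m; "eef_pos": TCP position; "tool_rot": TCP orientation; "contact_force": force on the tool from outside, world axes, zero at the start; "torque": the same for the moment, N m; "gripper_width": opening from 0.0 (shut) to 1.0 (fully open); "grasp_force": force on a finger pad.
Only numpy, scipy, OpenCV 4.12 (cv2) and the standard library are available. Lean on these libraries where they do the work, as an engineer would, in place of code of your own. Each camera call takes 0.05 s, during which the arm holds its last target. There are 200 camera calls.

## Working session

There is one attempt and no reset: what is moved stays moved. The work goes in short steps, Python scripts to look and compute and a tool call to move; the robot and the scene stay as the last step left them, time stands still between calls to the robot, and variables do not carry over. Pictures are saved under pics/ and viewed, at most 10 in all, crops included, and the job is handed in when it is done.

Besides the shell and the picture viewer there is one more tool, called after "Call:" as name([rows], argument=value, ...), one row to a line, values as JSON. servo_tool: Moves the arm, as the interface text tells. Shift numbers are shares of 0.04 m and turn numbers shares of 0.12 rad, none past 1 either way. Its arguments: {"type":"object","properties":{"motion":{"type":"array"},"newtons":{"type":"number"}},"required":["motion"]}

```bash
mkdir -p pics
cat > h.py <<'E'
import numpy as np, cv2
from station import bot
def K(c):
    f=240/np.tan(np.radians(c["fovy"])/2); return np.array([[f,0,c["cx"]],[0,f,c["cy"]],[0,0,1.]])
def rays(c,uv):
    # k1 only distortion
    n=cv2.undistortPoints(np.float64(uv).reshape(-1,1,2),K(c),np.array([c["k1"],0,0,0.])).reshape(-1,2)
    V=np.array(c["view"]); R=V[:3,:3]; o=-R.T@V[:3,3]
    return o,np.c_[n,np.ones(len(n))]@R
def onplane(c,uv,z):
    o,d=rays(c,uv); return o+d*((z-o[2])/d[:,2])[:,None]
def ondepth(c,uv,dep):
    o,d=rays(c,uv); return o+d*np.asarray(dep)[:,None]
E
python3 - <<'E'
from h import *
o=bot.get_obs(); print({k:np.round(o[k],3) for k in("t","eef_pos","tool_rot","gripper_width","contact_force")})
for n in("top","side"):
    c=bot.get_calibration(n); p,d=bot.read_camera(n); np.savez(n,p=p,d=d)
    cv2.imwrite(f"pics/{n}0.png",p[:,:,::-1]); print(n,c["fovy"],c["k1"],np.round(c["view"],3).tolist())
E
```

```text
{'t': np.float64(0.0), 'eef_pos': array([0.28 , 0.613, 0.252]), 'tool_rot': array([-0.   ,  0.213,  0.977, -0.001]), 'gripper_width': np.float64(1.002), 'contact_force': array([-0.356, -0.354, -0.14 ])}
top 56.03376353094644 0.017409655927986697 [[-0.002, -1.0, -0.0, 0.144], [-0.997, 0.002, -0.073, 0.45], [0.073, 0.0, -0.997, 0.898], [0.0, 0.0, 0.0, 1.0]]
side 45.89622292055296 -0.0076833263650544666 [[0.918, -0.396, -0.025, -0.351], [-0.22, -0.456, -0.863, 0.229], [0.33, 0.797, -0.505, 0.729], [0.0, 0.0, 0.0, 1.0]]
```

View pics/top0.png

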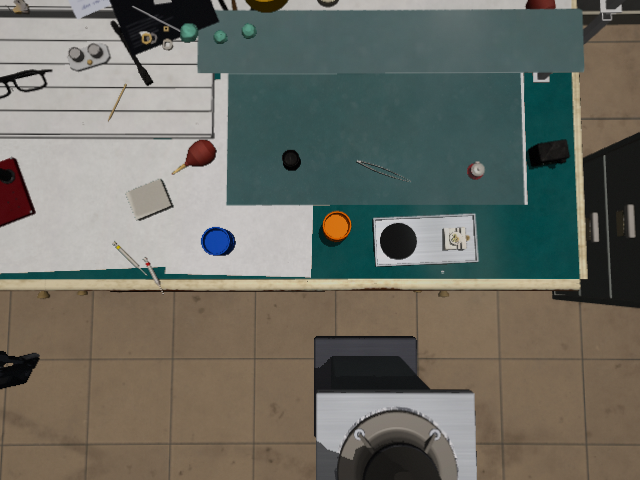

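View pics/side0.png

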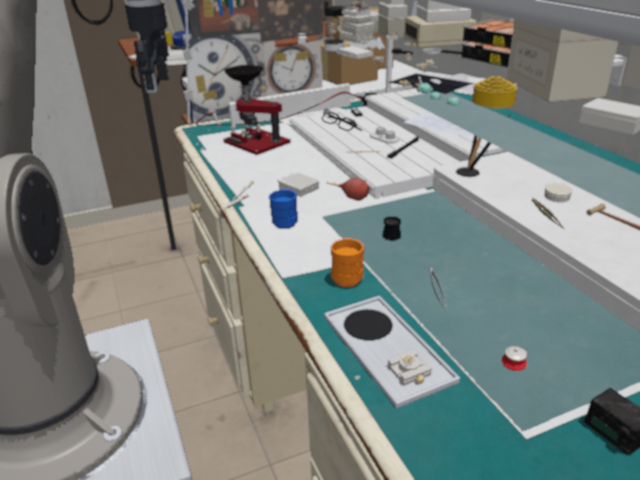

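The top view shows the blue stack at (218,241), the orange stack at (336,226) and the black pad at (398,241). The movement is at (456,238). The side view agrees, and the way between them is clear.

```bash
cat > m.py <<'E'
from h import *
def cloud(c,d,mask):
    v,u=np.nonzero(mask&(d>0)); return ondepth(c,np.c_[u,v],d[v,u])
def masks(p):
    h=cv2.cvtColor(p,cv2.COLOR_RGB2HSV); H,S,V=cv2.split(h)
    return {"blue":(H>100)&(H<130)&(S>150)&(V>60),"orange":(H>5)&(H<22)&(S>180)&(V>100),"dark":(V<45)}
def blob(m,near=None):
    n,l,s,ce=cv2.connectedComponentsWithStats(m.astype(np.uint8))
    i=1+np.argmax(s[1:,4]) if near is None else 1+np.argmin(np.hypot(*(ce[1:]-near).T)+1e3*(s[1:,4]<100))
    return l==i
E
python3 - <<'E'
from m import *
near={"top":{"blue":(218,241),"orange":(336,226),"dark":(398,241)},"side":{"blue":(284,209),"orange":(347,263),"dark":(368,324)}}
for n in("top","side"):
    a=np.load(n+".npz"); c=bot.get_calibration(n)
    for k,m in masks(a["p"]).items():
        b=blob(m,near[n][k]); P=cloud(c,a["d"],b)
        print(n,k,b.sum(),"z pct",np.round(np.percentile(P[:,2],[5,50,95,99]),3))
        if k=="dark":
            ct=max(cv2.findContours(b.astype(np.uint8),0,1)[0],key=cv2.contourArea)
            W=onplane(c,ct.reshape(-1,2),.006)
            print("  pad",np.round(cv2.minEnclosingCircle(np.float32(W[:,:2])),4) if 0 else cv2.minEnclosingCircle(np.float32(W[:,:2]*1000)), np.round(cloud(c,a["d"],b).mean(0),4))
        else:
            r=P[P[:,2]>.061]; q=cv2.minEnclosingCircle(np.float32(r[:,:2]*1000)); print("  rim",len(r),q)
            ct=cv2.convexHull(np.float32(np.argwhere(b)[:,::-1])).reshape(-1,2); W=onplane(c,ct,.068)
            print("  hull@.068 bounds",np.round(W.min(0),4),np.round(W.max(0),4))
E
```

```text
top blue 620 z pct [0.048 0.051 0.069 0.07 ]
  rim 138 ((450.7042541503906, 350.8077392578125), 27.611446380615234)
  hull@.068 bounds [0.4249 0.3163 0.068 ] [0.4767 0.3775 0.068 ]
top orange 596 z pct [0.049 0.051 0.069 0.07 ]
  rim 145 ((480.24395751953125, 118.06260681152344), 27.735986709594727)
  hull@.068 bounds [0.4533 0.0924 0.068 ] [0.5073 0.1442 0.068 ]
top dark 1020 z pct [0.003 0.006 0.009 0.01 ]
  pad ((454.656494140625, -8.985219955444336), 37.260860443115234) [ 0.4545 -0.0088  0.006 ]
side blue 823 z pct [0.015 0.05  0.067 0.069]
  rim 166 ((447.77764892578125, 348.0800476074219), 30.292821884155273)
  hull@.068 bounds [0.3989 0.222  0.068 ] [0.4752 0.3699 0.068 ]
side orange 1230 z pct [0.013 0.05  0.067 0.068]
  rim 215 ((481.5792236328125, 113.89790344238281), 28.99309730529785)
  hull@.068 bounds [0.4217 0.0107 0.068 ] [0.5043 0.1365 0.068 ]
side dark 276 z pct [0.01  0.025 0.04  0.041]
  pad ((637.09521484375, 230.89366149902344), 43.20512390136719) [0.6155 0.1985 0.0252]
```

Two views put the blue stack at about (0.4505, 0.350) and the pad at (0.4545, -0.009). The rim heights and sizes match the given ones. I'll move above the blue stack.

Call:
servo_tool([
  [[0.8,0.42,-0.66,-0.25,0],[0.8,0.42,-0.66,-0.25,0],[0.8,0.42,-0.66,-0.25,0],[0.8,0.42,-0.66,-0.25,0],[0.8,0.42,-0.66,-0.25,0],[0.8,0.42,-0.66,-0.25,0],[0.8,0.42,-0.66,-0.25,0],[0.8,0.42,-0.66,-0.25,0],[0.8,0.42,-0.66,-0.25,0],[0.8,0.42,-0.66,-0.25,0],[0.67,0,0,0,0],[0.67,0,0,0,0],[0.67,0,0,0,0],[0.67,0,0,0,0]],
], newtons=20)

```text
t: 1.5
eef_pos: [0.4479, 0.3514, 0.1536]
tool_rot: [-0.0, 0.212, 0.977, 0.0]
contact_force: [-0.8, 0.2, 0.9]
gripper_width: 0.671
grasp_force: 0.0
```

Run:
```python
from m import *
o=bot.get_obs(); print({k:np.round(o[k],4) for k in("t","eef_pos","tool_rot","gripper_width","contact_force")})
cw=bot.get_calibration("wrist"); im=[]
for n in("wrist","side","top"):
    p,d=bot.read_camera(n); np.savez(n+"1",p=p,d=d,view=(cw if n=="wrist" else bot.get_calibration(n))["view"]); im.append(p)
    c=cw if n=="wrist" else bot.get_calibration(n)
    P=ondepth(c,np.indices((480,640))[::-1].reshape(2,-1).T,d.ravel())
    e=o["eef_pos"]; s=(np.hypot(*(P[:,:2]-e[:2]).T)<.075)&(d.ravel()>0)&(P[:,2]>.085)&(P[:,2]<.2)
    print(n,s.sum(),"lowest gripper z",np.round(np.percentile(P[s,2],[0,1,5,20]),4) if s.any() else "")
cs=cv2.resize(im[1][120:280,180:393],(640,480),interpolation=cv2.INTER_CUBIC)
cv2.imwrite("pics/w1.png",im[0][:,:,::-1]); cv2.imwrite("pics/s1.png",cs[:,:,::-1])
```

```text
{'t': np.float64(1.5), 'eef_pos': array([0.4479, 0.3514, 0.1536]), 'tool_rot': array([-1.000e-04,  2.117e-01,  9.773e-01,  5.000e-04]), 'gripper_width': np.float64(0.6708), 'contact_force': array([-0.769 ,  0.1846,  0.9359])}
wrist 28763 lowest gripper z [0.1344 0.1399 0.1482 0.1698]
side 439 lowest gripper z [0.1358 0.1376 0.1406 0.1503]
top 67 lowest gripper z [0.1448 0.168  0.1821 0.1861]
```

View pics/w1.png

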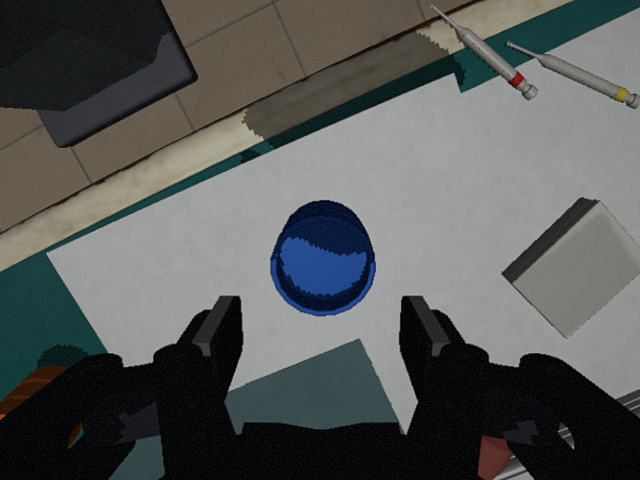

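View pics/s1.png

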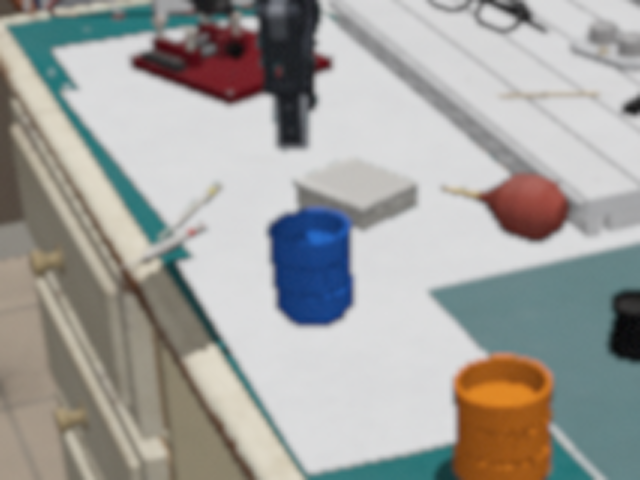

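The wrist view shows the blue rim centred near (323,260), midway between the fingertips. The side crop shows the fingers above the stack. At this width the tips sit about 18.5 mm ahead of the TCP. I'll refine the centre from the wrist depth.

Run:
```python
from m import *
a=np.load("wrist1.npz"); c=dict(bot.get_calibration("wrist"),view=a["view"])
b=blob(masks(a["p"])["blue"]); P=cloud(c,a["d"],b); r=P[(P[:,2]>.063)&(P[:,2]<.073)]
print(len(r),np.median(r[:,2]),cv2.minEnclosingCircle(np.float32(r[:,:2]*1000)), bot.get_obs()["eef_pos"])
A=np.c_[2*r[:,:2],np.ones(len(r))]; s=np.linalg.lstsq(A,(r[:,:2]**2).sum(1),rcond=None)[0]; print(s[:2],np.sqrt(s[2]+s[0]**2+s[1]**2))
```

```text
366 0.06750663571131245 ((444.7481689453125, 356.51141357421875), 25.325241088867188) [0.44819218 0.35082102 0.15350875]
[0.44998682 0.35371426] 0.02538726652303705
```

Call:
servo_tool([
  [[0.9,0.06,0,0,0],[0.9,0,0,0,0],[0.9,0,0,-0.5,0],[0.9,0,0,-0.5,0],[0.9,0,0,-0.5,0],[0.9,0,0,-0.3,0],[0.9,0,0,-0.2,0],[0.9,0,0,0,0],[0.9,0,0,0,0]],
])

```text
t: 2.55
eef_pos: [0.4514, 0.3502, 0.0738]
tool_rot: [0.0, 0.213, 0.977, 0.0]
contact_force: [0.6, 0.4, 0.8]
gripper_width: 0.899
grasp_force: 0.0
```

Run:
```python
from m import *
print([np.round(bot.get_obs()[k],4) for k in("eef_pos","contact_force")])
p,d=bot.read_camera("side"); print(np.round(bot.get_obs()["eef_pos"],4))
w,_=bot.read_camera("wrist")
cs=cv2.resize(p[150:240,224:344],(560,420),interpolation=cv2.INTER_CUBIC)
cv2.imwrite("pics/s2.png",np.hstack([cs,cv2.resize(w[200:480,200:360],(240,420))])[:,:,::-1])
c=bot.get_calibration("side"); P=ondepth(c,np.indices((480,640))[::-1].reshape(2,-1).T,d.ravel()).reshape(480,640,3)
dk=(p.max(2)<60)&(np.hypot(P[...,0]-.45,P[...,1]-.35)<.07)&(P[...,2]>.03)
print(np.round(np.percentile(P[dk][:,2],[0,2,5,20]),4))
```

```text
[array([0.4514, 0.3502, 0.0738]), array([0.5602, 0.3984, 0.8439])]
[0.4516 0.3503 0.0741]
[0.0627 0.0798 0.1082 0.1722]
```

View pics/s2.png

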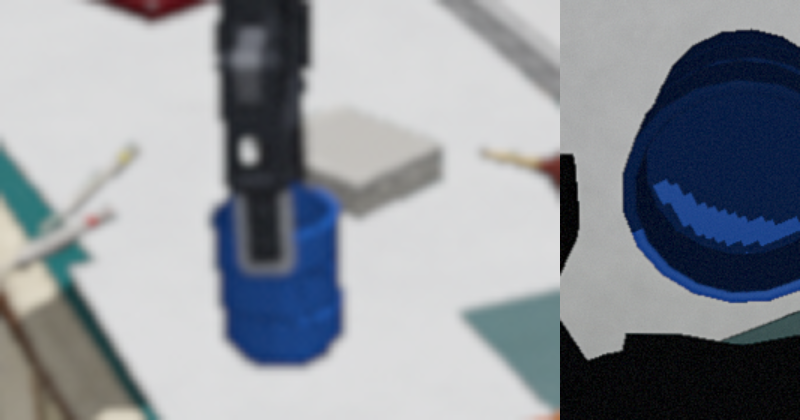

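The side crop shows the fingertip just outside the top dish's wall. It sits well above the groove and will swing down about 7 mm as it closes. I'll lower slightly and close.

Call:
servo_tool([
  [[0.9,0,0,-0.06,0],[0.8,0,0,0,0],[0.7,0,0,0,0],[0.6,0,0,0,0],[0.5,0,0,0,0],[0.5,0,0,0,0],[0.5,0,0,0,0],[0.5,0,0,0.1,0],[0.5,0,0,0.1,0]],
], newtons=25)

```text
t: 3.55
eef_pos: [0.4509, 0.3499, 0.0789]
tool_rot: [-0.0, 0.213, 0.977, -0.0]
contact_force: [0.7, -0.0, -0.1]
gripper_width: 0.632
grasp_force: 26.5
```

Run:
```python
from m import *
print([np.round(bot.get_obs()[k],4) for k in("eef_pos","contact_force","gripper_width","grasp_force")])
p,d=bot.read_camera("side")
cs=cv2.resize(p[150:240,224:344],(640,480),interpolation=cv2.INTER_CUBIC)
cv2.imwrite("pics/s3.png",cs[:,:,::-1])
```

```text
[array([0.4509, 0.3499, 0.0789]), array([ 0.7375, -0.0204, -0.0744]), np.float64(0.6324), np.float64(26.5362)]
```

View pics/s3.png

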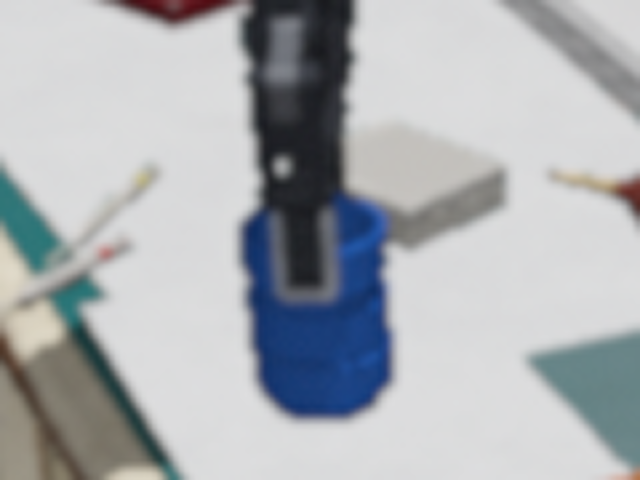

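The dish appears lifted, and a notch shows near row 295 between it and the next dish. I'll check the silhouette numerically against the first picture before going higher.

Run:
```python
from m import *
A=np.load("side.npz")["p"]; B,_=bot.read_camera("side")
for p in(A,B):
    m=masks(p)["blue"]; m[:,:260]=0; m[:,320:]=0
    print([(v,int(np.nonzero(m[v])[0].min()),int(np.nonzero(m[v])[0].max())) for v in range(184,230) if m[v].any()])
```

```text
[(190, 281, 288), (191, 279, 292), (192, 275, 293), (193, 273, 294), (194, 272, 295), (195, 271, 295), (196, 270, 295), (197, 270, 295), (198, 270, 295), (199, 271, 294), (200, 271, 294), (201, 271, 294), (202, 271, 294), (203, 271, 294), (204, 271, 294), (205, 271, 294), (206, 271, 294), (207, 272, 294), (208, 272, 294), (209, 272, 294), (210, 272, 295), (211, 272, 295), (212, 272, 295), (213, 272, 296), (214, 272, 296), (215, 273, 296), (216, 273, 296), (217, 273, 295), (218, 273, 295), (219, 273, 295), (220, 273, 295), (221, 273, 295), (222, 274, 294), (223, 275, 293), (224, 276, 293), (225, 277, 292), (226, 278, 290)]
[(186, 287, 287), (187, 287, 289), (188, 287, 292), (189, 288, 293), (190, 273, 295), (191, 272, 295), (192, 271, 295), (193, 270, 295), (194, 270, 295), (195, 270, 295), (196, 270, 295), (197, 271, 294), (198, 271, 294), (199, 271, 294), (200, 271, 294), (201, 272, 294), (202, 272, 294), (203, 272, 294), (204, 272, 294), (205, 271, 295), (206, 271, 295), (207, 272, 295), (208, 272, 295), (209, 272, 294), (210, 272, 295), (211, 272, 295), (212, 272, 295), (213, 272, 296), (214, 272, 296), (215, 273, 296), (216, 273, 295), (217, 273, 295), (218, 273, 295), (219, 273, 295), (220, 273, 295), (221, 274, 295), (222, 274, 294), (223, 275, 293), (224, 276, 293), (225, 277, 292), (226, 278, 290)]
```

The lower rows (210 and below) are unchanged and the middle dish's rim now shows at row 205, so only the top dish moved. I'll lift and carry it.

Call:
servo_tool([
  [[0.5,0,0,0.2,0],[0.5,0,0,0.4,0],[0.5,0,0,0.5,0],[0.5,0,0,0.5,0],[0.5,0,0,0.2,0],[0.5,0,0,0,0]],
])

```text
t: 4.25
eef_pos: [0.4517, 0.3504, 0.1522]
tool_rot: [0.001, 0.213, 0.977, 0.001]
contact_force: [-0.3, -0.8, -1.5]
gripper_width: 0.633
grasp_force: 26.6
```

Call:
servo_tool([
  [[0.5,0.1,-0.4,0,0],[0.5,0,-0.7,0,0],[0.5,0,-0.8,0,0],[0.5,0,-0.8,0,0],[0.5,0,-0.8,0,0],[0.5,0,-0.8,0,0],[0.5,0,-0.8,0,0],[0.5,0,-0.8,0,0],[0.5,0,-0.8,0,0],[0.5,0,-0.8,0,0],[0.5,0,-0.8,0,0],[0.5,0,-0.67,0,0],[0.5,0,0,0,0],[0.5,0,0,0,0],[0.5,0,0,0,0]],
])

```text
t: 5.75
eef_pos: [0.4545, -0.0085, 0.1504]
tool_rot: [-0.001, 0.212, 0.977, -0.0]
contact_force: [0.6, 0.3, 0.8]
gripper_width: 0.641
grasp_force: 26.6
```

Run:
```python
from m import *
o=bot.get_obs();print([np.round(o[k],4) for k in("t","eef_pos","tool_rot","contact_force","gripper_width","grasp_force")])
im={}
for n in("wrist","side"):
    c=bot.get_calibration(n); p,d=bot.read_camera(n); im[n]=p
    b=masks(p)["blue"]; P=cloud(c,d,b); s=np.hypot(*(P[:,:2]-o["eef_pos"][:2]).T)<.06; P=P[s]
    print(n,len(P),np.round(np.percentile(P,[1,5,50,95,99],axis=0),4).tolist())
S=im["side"][180:390,250:530]
cv2.imwrite("pics/p4.png",np.hstack([cv2.resize(S,(480,360)),cv2.resize(im["wrist"],(320,240)) if 0 else cv2.copyMakeBorder(cv2.resize(im["wrist"],(320,240)),0,120,0,0,0)])[:,:,::-1])
c=bot.get_calibration("side"); 
p=im["side"]; m=blob(masks(p)["dark"]&(np.indices((480,640))[0]>285)&(np.indices((480,640))[1]<400),(368,324))
W=onplane(c,np.argwhere(m)[:,::-1],.006); print("pad side",m.sum(),W.min(0),W.max(0))
```

```text
[np.float64(5.75), array([ 0.4545, -0.0085,  0.1504]), array([-6.000e-04,  2.125e-01,  9.772e-01, -1.000e-04]), array([0.5766, 0.3444, 0.7559]), np.float64(0.641), np.float64(26.568)]
wrist 20956 [[0.4265, -0.0319, 0.1283], [0.4285, -0.03, 0.1288], [0.4567, -0.0073, 0.1304], [0.4778, 0.0163, 0.1468], [0.4792, 0.0197, 0.1474]]
side 413 [[0.4267, -0.0389, 0.1228], [0.4275, -0.0367, 0.1298], [0.4497, -0.018, 0.1394], [0.4787, 0.0147, 0.1477], [0.4805, 0.0157, 0.1778]]
pad side 488 [ 0.4192165  -0.03131487  0.006     ] [0.46723859 0.02244548 0.006     ]
```

View pics/p4.png

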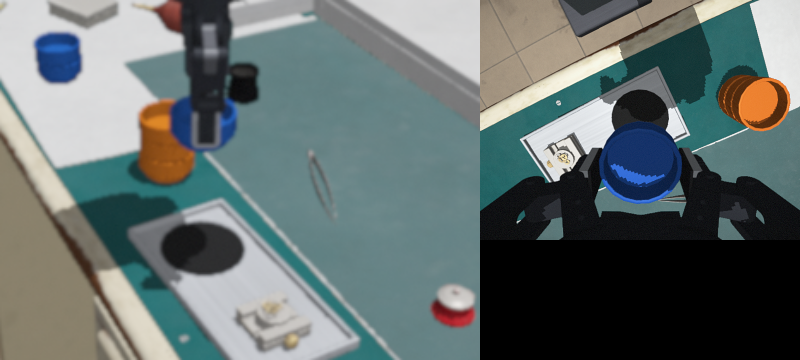

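The dish is held level, with its underside at about 0.119 and its centre within 2–3 mm of the pad's. The two other blue dishes and the orange stack still stand. I'll lower it.

Call:
servo_tool([
  [[0.5,0.04,-0.05,-0.5,0],[0.5,0,0,-0.5,0],[0.5,0,0,-0.5,0],[0.5,0,0,-0.5,0],[0.5,0,0,-0.4,0],[0.5,0,0,-0.2,0],[0.5,0,0,-0.1,0],[0.5,0,0,-0.05,0],[0.5,0,0,0,0],[0.5,0,0,0,0]],
])

```text
t: 6.85
eef_pos: [0.4571, -0.0108, 0.0415]
tool_rot: [0.001, 0.213, 0.977, 0.0]
contact_force: [-0.0, 0.4, -0.1]
gripper_width: 0.632
grasp_force: 26.6
```

Run:
```python
from m import *
c=bot.get_calibration("wrist"); p,d=bot.read_camera("wrist")
P=cloud(c,d,masks(p)["blue"]); o=bot.get_obs(); P=P[np.hypot(*(P[:,:2]-o["eef_pos"][:2]).T)<.06]
print(np.round(np.percentile(P,[1,5,50,95,99],axis=0),4).tolist(),[np.round(o[k],4) for k in("eef_pos","contact_force","grasp_force")])
```

```text
[[0.4291, -0.034, 0.0193], [0.4311, -0.0323, 0.0198], [0.459, -0.0097, 0.0215], [0.4803, 0.0141, 0.0379], [0.4815, 0.0174, 0.0384]] [array([ 0.4571, -0.0108,  0.0415]), array([ 1.2445, -0.043 , -0.1975]), np.float64(26.5706)]
```

Call:
servo_tool([
  [[0.5,0,0,-0.04,0],[0.5,0,0,-0.03,0],[0.5,0,0,0,0],[0.5,0,0,0,0]],
])

```text
t: 7.3
eef_pos: [0.4566, -0.0109, 0.0381]
tool_rot: [-0.0, 0.213, 0.977, 0.0]
contact_force: [-0.1, -0.4, -0.3]
gripper_width: 0.637
grasp_force: 26.6
```

Call:
servo_tool([
  [[0.5,0,0,-0.02,0],[0.5,0,0,0,0],[0.5,0,0,0,0]],
])

```text
t: 7.6
eef_pos: [0.4567, -0.0109, 0.0373]
tool_rot: [0.0, 0.213, 0.977, 0.0]
contact_force: [-0.1, -0.3, 1.1]
gripper_width: 0.636
grasp_force: 26.7
```

Call:
servo_tool([
  [[0.5,0,0,-0.02,0],[0.5,0,0,0,0],[0.5,0,0,0,0]],
])

```text
t: 7.9
eef_pos: [0.4568, -0.0109, 0.0373]
tool_rot: [0.0, 0.213, 0.977, 0.0]
contact_force: [-3.8, 0.2, 13.2]
gripper_width: 0.637
grasp_force: 27.7
```

Call:
servo_tool([
  [[0.5,0,0,-0.01,0],[0.5,0,0,0,0],[0.5,0,0,0,0]],
])

```text
t: 8.2
eef_pos: [0.4568, -0.0109, 0.0372]
tool_rot: [0.0, 0.213, 0.977, 0.0]
contact_force: [-4.3, 0.2, 19.3]
gripper_width: 0.636
grasp_force: 28.2
```

The force shows the dish is seated on the pad. I'll relax the press, open and retreat.

Call:
servo_tool([
  [[0.5,0,0,0.025,0],[0.5,0,0,0,0],[0.65,0,0,0,0],[0.7,0,0,0,0],[0.8,0,0,0,0],[0.9,0,0,0,0],[0.9,0,0,0,0],[0.9,0,0,0.2,0],[0.9,0,0,0.5,0],[0.9,0,0,0.7,0],[0.9,0,0,0.7,0],[0.9,0,0,0.7,0],[0.9,0,0,0,0],[0.9,0,0,0,0]],
])

```text
t: 9.6
eef_pos: [0.4569, -0.0108, 0.1499]
tool_rot: [0.001, 0.213, 0.977, 0.0]
contact_force: [-0.7, -0.0, -0.3]
gripper_width: 0.899
grasp_force: 0.0
```

Run:
```python
from m import *
im={}
for n in("wrist","side"):
    c=bot.get_calibration(n); p,d=bot.read_camera(n); im[n]=p
    P=cloud(c,d,masks(p)["blue"]); Q=P[np.hypot(P[:,0]-.4555,P[:,1]+.009)<.06]; r=Q[Q[:,2]>.028]
    print(n,len(r),np.round(np.percentile(Q,[1,50,99],axis=0),4).tolist(),cv2.minEnclosingCircle(np.float32(r[:,:2]*1000)))
cv2.imwrite("pics/p5.png",np.hstack([cv2.resize(im["side"][180:390,250:530],(480,360)),cv2.copyMakeBorder(cv2.resize(im["wrist"],(320,240)),0,120,0,0,0)])[:,:,::-1])
```

```text
wrist 1772 [[0.429, -0.0344, 0.015], [0.4576, -0.0094, 0.017], [0.4812, 0.0172, 0.0345]] ((455.88092041015625, -8.743608474731445), 27.863554000854492)
side 305 [[0.4288, -0.0405, 0.0059], [0.4561, -0.0123, 0.0223], [0.4811, 0.0132, 0.0352]] ((456.61370849609375, -13.633852005004883), 29.045166015625)
```

View pics/p5.png

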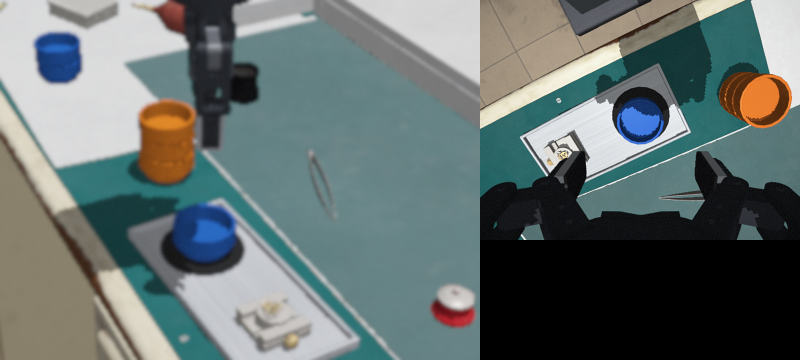

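The dish stands upright in the middle of the pad at about (0.456, -0.009), with its rim at 34 mm. The gripper is clear and both stacks are undisturbed.

```bash
python3 -c "
from station import bot
print(bot.hand_in())"
```

```text
the job is handed in; nothing more can be done
None
```

The job is handed in: the top blue dish stands upright on the black pad, about 1–2 mm from its centre by the cameras, with the other two blue dishes and the orange stack still in place (the judge's result was not shown).

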